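# Pump check and release tag

## Robot

A 6-joint arm with a two-finger parallel gripper is mounted at the origin on the work surface. World frame = base frame: x ahead of the robot, y to its left, z up, the work surface at z = 0. Lengths are in m, angles in rad, forces in N, time in s.
With the tool pointing down it reaches from about 0.3 to 0.85 m from the base axis. Payload 4.2 kg.
Tool frame: the origin (TCP) lies midway between the tips of the shut fingers; the grasp point (between the pads) lies 19 mm behind it; z points along the fingers, y is the line along which they close (so a half turn about z gives the same grasp; the last joint's range is limited). The gripper opens to 91 mm and grips with 3 to 60 N. Pads are 32 mm wide; open, the fingers measure 118 mm over their backs; the gripper's body (76 mm by 178 mm) begins 60 mm behind the grasp point.
Start: joints at [-1.124, 0.32, 1.565, -0, 1.257, -0.02], TCP at [0.259, -0.513, 0.183] pointing down, gripper open.
Joint ranges: [-3.11, 3.11], [-0.84, 2.01], [0.21, 2.61], [-1.34, 4.49], [0.05, 2.63], [-2.56, 2.56]. Speed limits (rad/s): [2.57, 2.57, 3.14, 3.14, 3.14, 3.14].

## Interface

Orientations are given as a unit quaternion [x, y, z, w].
In Python, from plant import bot, imaging, finish_job gives the robot as it stands.
- The arm moves only by the tool play_rows, never from a script. Its argument "motion" is one flat list of numbers, 4 for each row, row after row: the shift along the tool's x, y, z in mm, then the turn about the tool's z in degrees. In form: [dx, dy, dz, spin, dx, dy, dz, spin, ...]. A call has 1 to 20 rows; each row is the pose to reach, as a shift and turn from the pose commanded when the call began, along the tool's axes at that moment; what a row does not reach only later rows make up. A row lasts 1/8 s, in which the tool goes at most 62.5 mm and 10.7 degrees, less where a joint would pass 70% of its speed; a pose out of reach is approached as far as the arm can. A call with a gripper value outside its range is refused whole. "claw" is the closure, from 0 (fully open) to 1 (shut), set as the call begins (left out, the last holds). The fingers move at their own pace and stop on an object; "newtons" is the grip in N (left out, the last holds). Time passes only in rows, so rows that repeat a pose let the fingers close. It gives the time, the measured TCP pose, the force, the opening and the grip force at its end, in the units of the state.
- bot.state(): the state, without advancing time (a new reading comes with each control period).
- imaging.camera(name): name is "scene" or "top" or "wrist"; returns a dict with "frame" (400x640x3 uint8, red, green, blue), "camera_matrix" (3x3 intrinsics, pixels), "rvec" (rotation vector, rad) and "tvec" (3), from world to camera coordinates, as OpenCV has them; the wrist camera has in their place "mount" (4x4, takes a point from camera to tool coordinates, whose origin is the TCP and whose axes are the flange's). Camera axes: x right, y down, z forward; pixel columns grow to the right and rows downward; lengths in m; the calibration is good to about 2 mm. A picture is of the moment at which its call begins: read the wrist's pose just before it. There is no depth.
- finish_job(): hands the job in; it is judged then, once.
The state is a dict: "time": time; "joints": joint angles; "dq": joint speeds; "effort": joint torques, N m; "position": TCP position; "orientation": TCP orientation; "wrist_force": force on the tool from outside, world axes, zero at the start; "ft_torque": the same for the moment, N m; "width": finger opening in m; "grip_force": force on a finger pad.
Only numpy, scipy, OpenCV 4.12 (cv2) and the standard library are available. Lean on these libraries where they do the work, as an engineer would, in place of code of your own. Each camera call takes 0.05 s, during which the arm holds its last target. There are 200 camera calls.

## Task

Check the pump of the amber bottle on the cork pad: press its pump head all the way down to the stop, hold it there for a moment, then let it come fully up again. Then take the green tag out of the rack and hang it by its eye on the peg of the steel stand. The bottle must stay standing on its pad, and the red tag and all the other things must stay where they are.

Things in the scene. Friction and masses are not known exactly. Their poses are not given: they have to be found in the camera images.
- pad: round cork test pad, 140 mm diameter, 4 mm thick, fixed to the table. Origin: centre of its underside.
- bottle: the bottle under test: amber pump bottle, loose, 74 mm diameter, about 0.4 kg, the only one standing on the cork pad. Origin: centre of its underside; z up along the bottle; the pump's spout points along its -x. Black collar (40 mm diameter) ends 148 mm up.
- pump_top (a point): centre of the flat top of the test bottle's black pump head (36 mm diameter disc, 22 mm thick, with a 58 mm long spout to one side), 188 mm above the bottle's underside when up; moves with the head.
- pump (a joint): travel of the test bottle's pump head, in m: 0 = fully up, 0.016 = pressed to its stop. Spring: about 4 N to start, 11 N at the stop; it rises by itself.
- green_tag: green plastic tag, loose, 70 g, standing upright in a slot of the rack. x: through its thickness (8 mm), y: across its width, z: up. Plate 75 mm wide and 110 mm tall, above it a grip tab 36 mm wide and 30 mm tall (total 140 mm). Origin: centre of its bottom edge.
- green_tag_eye (a point): centre of the green tag's round eye (30 mm diameter, through the thickness along the tag's x), 88 mm above its bottom edge, 52 mm below the top of the tab.
- red_tag: red tag of the same shape, in the rack's other slot. Origin: centre of its bottom edge. Leave alone.
- rack: wooden tag rack fixed to the table, 60 (x) x 200 (y) x 35 mm (z). Two slots, 12 mm (x) by 80 mm (y), 25 mm deep, centred at y = -50 and +50 mm. Origin: centre of its underside.
- stand: dark steel peg stand fixed to the table: base 110 x 110 x 15 mm, post 18 mm square and 210 mm tall at its origin. A level steel peg, 10 mm diameter, leaves the post at 200 mm height along the stand's -x, ending in a 15 mm ball. Origin: under the post at table level.
- peg_mid (a point): point on the peg's axis midway along its free length (48 mm from the post's axis, 200 mm up); axes as the stand's.
- peg_tip (a point): centre of the ball at the peg's free end (90 mm from the post's axis, 200 mm up); axes as the stand's.
- bottle_b: amber pump bottle, same size as bottle (top of head 188 mm up), standing on the bare table: stock, not to be touched. Origin: centre of its underside.
- bottle_c: amber pump bottle, same size as bottle (top of head 188 mm up), standing on the bare table: stock, not to be touched. Origin: centre of its underside.
- tube_a: brown kraft-card tube, 34 mm diameter, 98 mm tall, standing. Origin: centre of its underside. Leave alone.
- tube_b: brown kraft-card tube, 34 mm diameter, 98 mm tall, standing. Origin: centre of its underside. Leave alone.
- jar: low amber jar with black cap, 64 mm diameter, 62 mm tall. Origin: centre of its underside. Leave alone.
- label_roll: white roll of labels lying flat, 90 mm diameter, 50 mm tall. Origin: centre of its underside. Leave alone.
Mind the look-alikes: they are no part of the job. What is shaped like the bottle but pink, purple or yellow is not meant.

How it is judged:
On the way, in this order (a step that is already met when the one before it is completed fails the run):
1. the pump head is pressed down to its stop (at least 14 of 16 mm) and held for a moment (value of joint pump above 0.014 m), for 0.2 s.
2. the pump head has come up again (within 2 mm) (value of joint pump below 0.002 m), for 0.2 s.
3. the green tag hangs by its eye on the peg, released (x of green_tag_eye in the frame of peg_mid between -0.036 and 0.036 m and y of green_tag_eye in the frame of peg_mid between -0.012 and 0.012 m and z of green_tag_eye in the frame of peg_mid between -0.016 and -0.003 m and angle between green_tag's own z axis and vertical below 0.35 rad and linear speed of green_tag below 0.2 m/s and contact force between green_tag and the fingers below 0.05 N), for 0.3 s.
At the end, for the whole second after the job is handed in: Green tag released, not moving faster than 0.2 m/s, peg through its eye (eye within 36 mm of peg middle lengthwise, 12 mm sideways, 3-16 mm below the peg axis; tag within 0.35 rad of upright). Pump head up within 2 mm. Bottle upright (0.1 rad), within 33 mm of the pad centre (all of step 3 and value of joint pump below 0.002 m and angle between bottle's own z axis and vertical below 0.1 rad and horizontal distance between bottle and pad below 0.033 m); the robot touches nothing.
It fails at once if the test bottle is tipped (over 0.4 rad) (angle between bottle's own z axis and vertical above 0.4 rad).
It fails at once if the red tag is moved over 30 mm (distance of red_tag from where it was at the start of the episode above 0.03 m).
It fails at once if a bystander is moved over 30 mm or tipped over (distance of any of bottle_b, bottle_c, tube_a, tube_b, jar, label_roll from where it was at the start of the episode above 0.03 m or angle between any of bottle_b, bottle_c, tube_a, tube_b, jar, label_roll's own z axis and vertical above 0.4 rad).
It also fails if it takes over 67 s, if anything falls off the work surface, if the arm or the gripper's body presses on something with over 40 N, if the wrist force passes 120 N, or if a joint passes its speed limit or range.

## Working session

There is one attempt and no reset: what is moved stays moved. The work goes in short steps, Python scripts to look and compute and a tool call to move; the robot and the scene stay as the last step left them, time stands still between calls to the robot, and variables do not carry over. Pictures are saved under pics/ and viewed, at most 10 in all, crops included, and the job is handed in when it is done.

Besides the shell and the picture viewer there is one more tool, called after "Emit:" by a JSON object that holds its "api" and its "payload", one argument or row to a line. play_rows: Moves the arm, as the interface text tells. Its arguments: {"type":"object","properties":{"motion":{"type":"array"},"claw":{"type":"number"},"newtons":{"type":"number"}},"required":["motion"]}

```bash
mkdir -p pics; cat > h.py <<'E'
import numpy as np, cv2
from plant import bot, imaging
def cam(n):
    c=imaging.camera(n); R=cv2.Rodrigues(np.array(c["rvec"],float))[0]
    return c["frame"],np.array(c["camera_matrix"]),R,np.array(c["tvec"],float).ravel()
def ray(K,R,t,uv,z):
    d=R.T@np.linalg.inv(K)@np.array([uv[0],uv[1],1.]); o=-R.T@t
    return o+d*(z-o[2])/d[2]
def proj(K,R,t,p):
    q=K@(R@np.array(p)+t); return q[:2]/q[2]
def save(n,im): cv2.imwrite('pics/'+n,cv2.cvtColor(im,cv2.COLOR_RGB2BGR))
E
python3 - <<'E'
from h import *
s=bot.state();print(s)
for n in("top","scene"):
    f,K,R,t=cam(n);save(n+'0.png',f);print(n,K.round(1).tolist(),(-R.T@t).round(3),R.round(3).tolist())
E
```

```text
{'time': 0.0, 'joints': array([-1.12396999e+00,  3.20298076e-01,  1.56571119e+00,  1.39013744e-06,
        1.25738931e+00, -1.99676421e-02]), 'dq': array([ 9.11235005e-05,  1.21095485e-04,  5.55741066e-04, -1.05812678e-03,
        1.01314710e-03, -1.52949276e-03]), 'effort': array([ 6.55109852e-04, -4.12465024e+01, -2.31973028e+01,  7.26297917e-02,
        4.56526293e-02, -1.35486766e-04]), 'position': array([ 0.25853275, -0.51295396,  0.18170431]), 'orientation': array([ 9.72885995e-01,  2.31283433e-01, -1.90612573e-04, -8.82613116e-04]), 'wrist_force': array([ 0.05214093,  0.0981557 , -0.50966159]), 'ft_torque': array([ 0.04437885,  0.05110767, -0.01959505]), 'grip_force': 0.0, 'width': 0.09110311165719405}
top [[437.5, 0.0, 326.5], [0.0, 437.5, 195.7], [0.0, 0.0, 1.0]] [ 0.43  -0.022  1.257] [[-0.01, -1.0, -0.023], [-0.995, 0.012, -0.099], [0.099, 0.022, -0.995]]
scene [[495.7, 0.0, 322.6], [0.0, 495.7, 201.0], [0.0, 0.0, 1.0]] [1.175 0.731 1.217] [[-0.773, 0.635, -0.001], [0.472, 0.575, -0.669], [-0.424, -0.517, -0.744]]
```

View pics/top0.png

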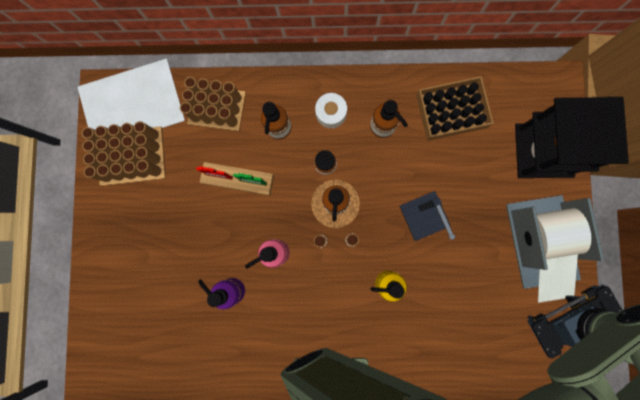

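View pics/scene0.png

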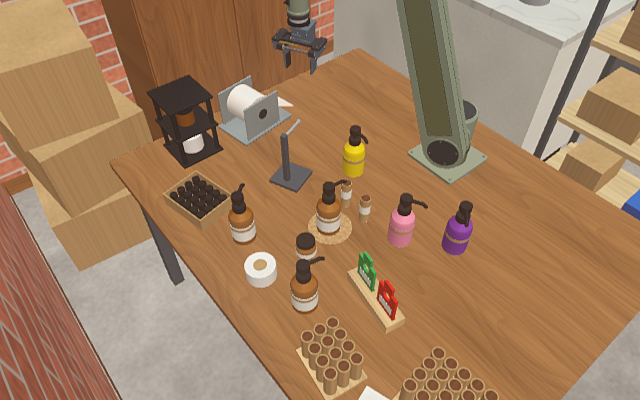

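The top view shows the amber bottle on cork at (336,200). The amber stock bottles stand at (272,118) and (385,115) on bare table. The rack is at (236,179), with the red tag at (215,172) and the green at (250,179). The stand is at (426,215), its peg running to about (452,237). Only the bottle at (336,200) stands on the pad, so I'll confirm it in a crop and measure.

```bash
python3 - <<'E'
from h import *
f,K,R,t=cam("top")
g=cv2.cvtColor(f,cv2.COLOR_RGB2HSV)
def big(m,x0,y0,x1,y1,n,z):
    mm=np.zeros_like(m);mm[y0:y1,x0:x1]=m[y0:y1,x0:x1]
    c=max(cv2.findContours(mm,0,1)[0],key=cv2.contourArea)
    r=cv2.minAreaRect(c);b=cv2.boxPoints(r)
    print(n,'area',cv2.contourArea(c),'rect',np.round(r[0],1),np.round(r[1],1),round(r[2],1),'W',ray(K,R,t,r[0],z).round(4));
    print('  corners',[ray(K,R,t,p,z)[:2].round(3).tolist() for p in b]);return c
gr=cv2.inRange(g,(45,100,40),(85,255,255));rd=cv2.inRange(g,(0,190,120),(5,255,255))|cv2.inRange(g,(174,190,120),(180,255,255))
big(gr,225,165,280,195,'green',.15);big(rd,190,160,232,185,'red',.15)
bl=cv2.inRange(g,(0,0,0),(180,255,45))
c=big(bl,312,180,362,230,'head',.192)
st=cv2.inRange(g,(90,20,0),(130,255,255));big(st,395,185,445,245,'stand',.015)
cr=np.hstack([cv2.resize(f[160:260,290:390],(400,400),interpolation=2),cv2.resize(f[175:255,385:465],(400,400),interpolation=2)])
cr2=np.hstack([cv2.resize(f[150:200,190:290],(800,400),interpolation=2)[:, :800]])
save('c1.png',np.vstack([cr,cr2])[:800].astype(np.uint8)[:, :]) if 0 else save('c1.png',cv2.resize(np.vstack([cr,cr2]),(600,600)))
f,K,R,t=cam("scene");save('c2.png',np.hstack([cv2.resize(f[110:200,250:340],(400,400),interpolation=2),cv2.resize(f[165:265,300:400],(400,400),interpolation=2)]))
E
```

```text
green area 114.0 rect [249.3 177.8] [33.2  6.1] 11.8 W [0.589  0.2002 0.15  ]
  corners [[0.591, 0.244], [0.606, 0.241], [0.587, 0.157], [0.572, 0.16]]
red area 74.0 rect [210.1 170.2] [28.4  4.7] 12.1 W [0.6102 0.3019 0.15  ]
  corners [[0.612, 0.339], [0.624, 0.337], [0.608, 0.265], [0.596, 0.267]]
head area 197.0 rect [335.5 204.5] [31. 13.] 90.0 W [ 0.5145 -0.0199  0.192 ]
  corners [[0.553, -0.004], [0.552, -0.036], [0.477, -0.035], [0.477, -0.004]]
stand area 1247.5 rect [425.  215.3] [37.  38.1] 66.8 W [ 0.4951 -0.2719  0.015 ]
  corners [[0.523, -0.203], [0.564, -0.303], [0.467, -0.341], [0.426, -0.241]]
```

View pics/c1.png

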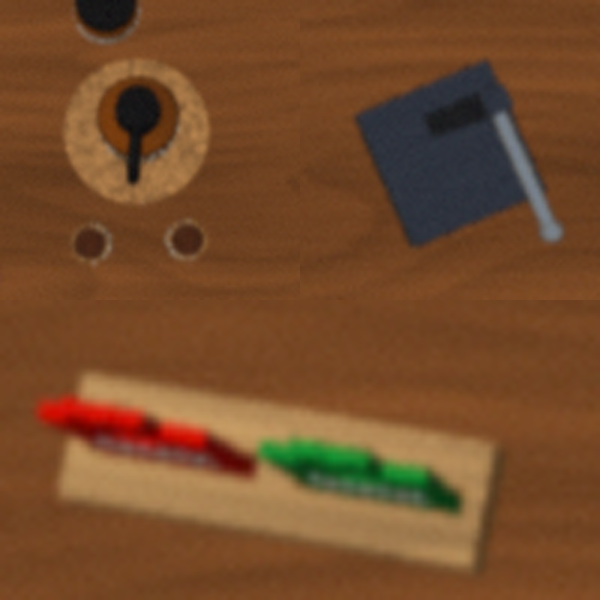

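View pics/c2.png

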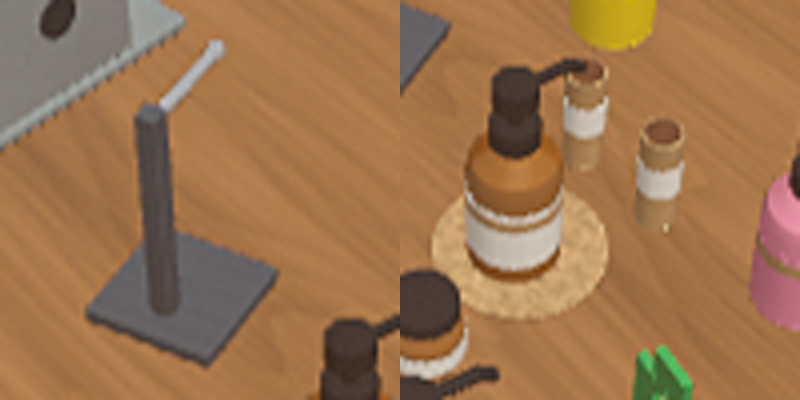

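The crops confirm the amber bottle standing on cork with its spout toward the robot. Head centre is about (335.7,196.6) in the top view and (329.3,183.8) in the scene view. The peg ball is at top (451.9,236.9) and scene (298.8,120.6).

```bash
cat >> h.py <<'E'
from scipy.spatial.transform import Rotation as Ro
def tool():
    s=bot.state(); return np.array(s['position']),Ro.from_quat(s['orientation']).as_matrix(),s
def shift(p,T=None):
    P,Q,s=tool(); return (Q.T@(np.array(p)-P)*1000).round(1)
def tri(cs,uvs):
    A=[];b=[]
    for (K,R,t),uv in zip(cs,uvs):
        o=-R.T@t;d=R.T@np.linalg.inv(K)@np.array([uv[0],uv[1],1.]);d/=np.linalg.norm(d)
        M=np.eye(3)-np.outer(d,d);A.append(M);b.append(M@o)
    return np.linalg.lstsq(np.vstack(A),np.hstack(b),rcond=None)[0]
E
python3 - <<'E'
from h import *
f,*ct=cam("top");fs,*cs=cam("scene")
for n,a,b,z in(('head',(335.7,196.6),(329.3,183.8),.192),('ball',(451.9,236.9),(298.8,120.6),.2),('posttop',(438,201.3),(250+150/4.444,110+112/4.444),.21)):
    print(n,'top',ray(*ct,a,z).round(4),'scene',ray(*cs,b,z).round(4),'tri',tri([ct,cs],[a,b]).round(4))
print('platetop',ray(*ct,(247.7,177),.12))
g=cv2.cvtColor(f,cv2.COLOR_RGB2HSV)
m=cv2.inRange(g,(10,60,140),(25,170,255));mm=m*0;mm[155:200,190:280]=m[155:200,190:280]
mm=cv2.morphologyEx(mm,cv2.MORPH_CLOSE,np.ones((9,9)))
c=max(cv2.findContours(mm,0,1)[0],key=cv2.contourArea);r=cv2.minAreaRect(c)
print('rack',r,[ray(*ct,p,.035)[:2].round(3).tolist() for p in cv2.boxPoints(r)],ray(*ct,r[0],.035))
m=cv2.inRange(g,(10,40,130),(25,170,255));mm=m*0;mm[178:232,308:365]=m[178:232,308:365]
c=max(cv2.findContours(cv2.morphologyEx(mm,3,np.ones((9,9))),0,1)[0],key=cv2.contourArea)
e=cv2.minEnclosingCircle(c);print('pad',e,ray(*ct,e[0],.004))
P,Q,s=tool();print(P,Q.round(3).tolist());w=imaging.camera('wrist');print(np.round(w['mount'],3),w['camera_matrix'][0][0])
print('shift to head +40',shift([.533,-.021,.25]))
E
```

```text
head top [ 0.5339 -0.0206  0.192 ] scene [ 0.5337 -0.0204  0.192 ] tri [ 0.5338 -0.0205  0.192 ]
ball top [ 0.433 -0.297  0.2  ] scene [ 0.4331 -0.2942  0.2   ] tri [ 0.4324 -0.2968  0.1983]
posttop top [ 0.5179 -0.2647  0.21  ] scene [ 0.5199 -0.2572  0.21  ] tri [ 0.5171 -0.2647  0.2041]
platetop [0.59558979 0.21062892 0.12      ]
rack ((235.44129943847656, 177.3288116455078), (70.24593353271484, 22.079303741455078), 10.124671936035156) [[0.595, 0.367], [0.658, 0.357], [0.62, 0.159], [0.558, 0.17]] [0.60749979 0.26290458 0.035     ]
pad ((335.0, 203.0), 24.738733291625977) [ 0.53380792 -0.01811709  0.004     ]
[ 0.25868933 -0.51335246  0.18227882] [[0.893, 0.45, -0.0], [0.45, -0.893, 0.0], [0.0, -0.001, -1.0]]
[[-0.    -0.968 -0.252  0.07 ]
 [ 1.    -0.     0.    -0.001]
 [-0.    -0.252  0.968 -0.202]
 [ 0.     0.     0.     1.   ]] 309.972149967339
shift to head +40 [ 466.5 -316.3  -67.5]
```

Emit:
{"api": "play_rows", "payload": {
  "motion": [0,0,-60,0,0,0,-110,0,40,-27,-110,0,85,-58,-110,0,130,-88,-110,0,175,-119,-110,0,220,-149,-110,0,265,-180,-110,0,310,-210,-110,0,355,-241,-110,0,400,-271,-110,0,440,-298,-100,0,467,-316,-85,0,467,-316,-65,0,467,-316,-50,0,467,-316,-40,0,467,-316,-40,0,467,-316,-40,0],
  "claw": 1,
  "newtons": 20
}}

```text
time: 2.6
position: [0.534, -0.0215, 0.2233]
orientation: [0.973, 0.231, 0.001, 0.0]
wrist_force: [0.0, -0.3, -0.3]
width: 0.0008
grip_force: 0.0
```

```bash
python3 - <<'E'
from h import *
P,Q,s=tool();print(P,s['width'],s['wrist_force'],s['time'],'to top',shift([.5338,-.0205,.192]))
f=imaging.camera('wrist')['frame'];save('w1.png',f)
E
```

```text
[ 0.53396318 -0.02152364  0.22328521] 0.0007647213944515598 [ 0.0438507  -0.3417051  -0.30682382] 2.6 to top [ 0.3 -1.  31.3]
```

View pics/w1.png

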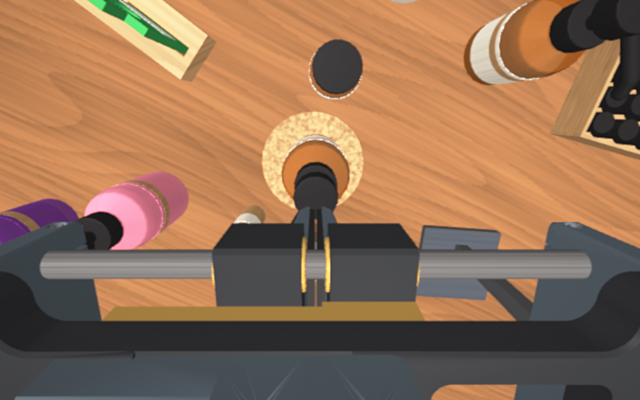

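The wrist view shows the closed fingertips (316,215) over the black pump head (316,190), so they are in line. Pressing slowly.

Emit:
{"api": "play_rows", "payload": {
  "motion": [0,-1,15,0,0,-1,26,0,0,-1,30,0,0,-1,33,0,0,-1,36,0,0,-1,39,0,0,-1,41,0,0,-1,43,0,0,-1,45,0,0,-1,45,0]
}}

```text
time: 3.9
position: [0.5331, -0.0202, 0.1774]
orientation: [0.973, 0.231, -0.0, -0.0]
wrist_force: [0.1, 0.3, -0.1]
width: 0.0006
grip_force: 0.0
```

```bash
python3 - <<'E'
from h import *
P,Q,s=tool();print(P,s['wrist_force'])
f,*_=cam('scene');save('s2.png',cv2.resize(f[110:260,250:450],(800,600),interpolation=2))
E
```

```text
[ 0.53305019 -0.02023579  0.1773825 ] [ 0.07646112  0.33949015 -0.09664995]
```

View pics/s2.png

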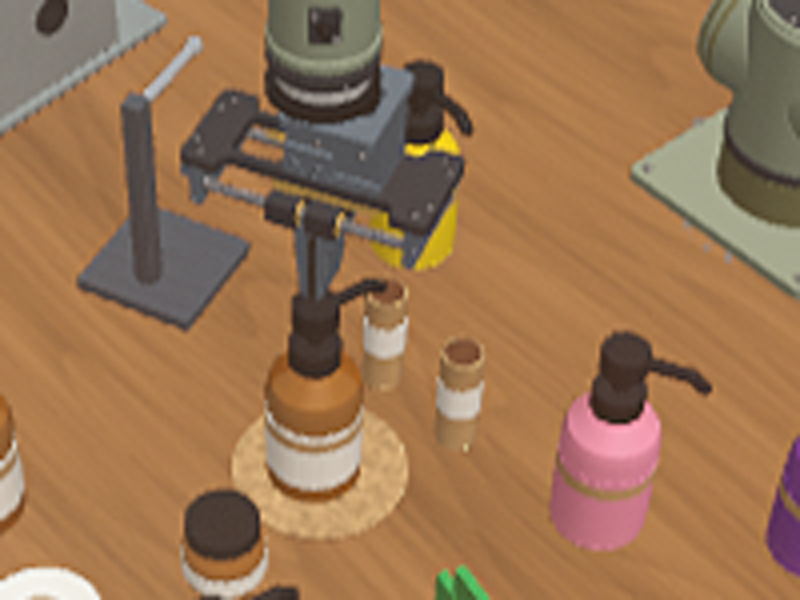

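The head is visibly down on the collar with the bottle still upright, but no force reads yet. Going about 2 mm further to the stop.

Emit:
{"api": "play_rows", "payload": {
  "motion": [0,0,1,0,0,0,2,0,0,0,2,0,0,0,2,0]
}}

```text
time: 4.45
position: [0.5331, -0.0202, 0.1756]
orientation: [0.973, 0.231, 0.0, 0.0]
wrist_force: [-0.2, 0.0, -0.7]
width: 0.0002
grip_force: 0.0
```

```bash
python3 - <<'E'
from h import *
P,Q,s=tool();f,*c=cam('scene');print(P,s['wrist_force'],s['effort'].round(1))
print('tcp px',proj(*c,P),'head up centre px',proj(*c,[.5338,-.0205,.192]),'down',proj(*c,[.5338,-.0205,.176]))
a=cv2.imread('pics/scene0.png');b=cv2.cvtColor(f,cv2.COLOR_RGB2BGR);
C=lambda i:cv2.resize(i[160:220,305:355],(400,480),interpolation=2)
cv2.imwrite('pics/d.png',np.hstack([C(a),C(b)]))
E
```

```text
[ 0.53314995 -0.0202498   0.17556046] [-0.16292375  0.00834386 -0.71443332] [ -0.  -37.5 -22.9   0.1  -0.   -0. ]
tcp px [329.41035118 187.68114395] head up centre px [329.23606932 183.7913446 ] down [329.18395417 187.6316075 ]
```

View pics/d.png

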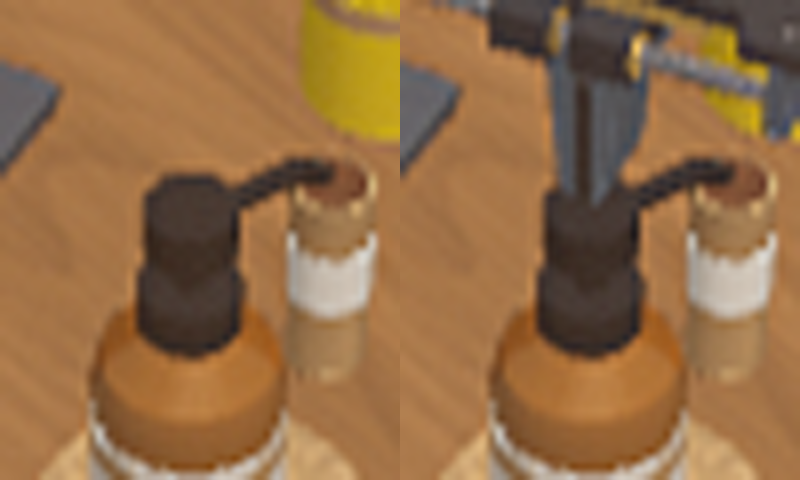

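The before and after crops show the head still up, with the spout tip at (343,181) in both. The fingertips are only just touching its top at (329,185), so the true tip is higher than reported. I'll go on down in small steps and find contact by force.

Emit:
{"api": "play_rows", "payload": {
  "motion": [0,0,1.5,0,0,0,3,0,0,0,4,0,0,0,4,0]
}}

```text
time: 5.0
position: [0.5331, -0.0203, 0.1714]
orientation: [0.973, 0.231, -0.0, 0.0]
wrist_force: [0.0, 0.8, -0.0]
width: 0.0001
grip_force: 0.0
```

Emit:
{"api": "play_rows", "payload": {
  "motion": [0,0,1.5,0,0,0,3,0,0,0,4,0,0,0,4,0]
}}

```text
time: 5.5
position: [0.5331, -0.0203, 0.1674]
orientation: [0.973, 0.231, -0.0, 0.0]
wrist_force: [0.3, -0.1, -0.5]
width: 0.0006
grip_force: 0.0
```

```bash
python3 - <<'E'
from h import *
P,Q,s=tool();f,*c=cam('scene');print(P,s['wrist_force'],s['ft_torque'])
a=cv2.imread('pics/scene0.png');b=cv2.cvtColor(f,cv2.COLOR_RGB2BGR);
# spout patch vertical shift by template match
T=a[172:190,334:350];r=cv2.matchTemplate(b[160:215,324:362],T,5);print('spout shift',np.array(cv2.minMaxLoc(r)[3])-[10,12],r.max())
print(b[176:196:2,329].tolist())
E
```

```text
[ 0.53308106 -0.02025457  0.1674329 ] [ 0.30753505 -0.08414844 -0.49654161] [ 0.00183236 -0.01215909  0.06380374]
spout shift [0 0] 0.81806725
[[89, 86, 87], [89, 85, 86], [89, 86, 87], [90, 86, 88], [89, 87, 87], [95, 90, 90], [49, 57, 72], [43, 48, 63], [38, 48, 62], [39, 47, 61]]
```

```bash
python3 - <<'E'
from h import *
P,Q,s=tool();w=imaging.camera('wrist');M=np.array(w['mount']);Kw=np.array(w['camera_matrix'])
def pw(p_tool):
    q=np.linalg.inv(M)@np.append(p_tool,1);q=Kw@q[:3];return q[:2]/q[2]
print('tcp in wrist px',pw([0,0,0]),pw([0,0,.015]),pw([0,0,-.015]))
h=Q.T@(np.array([.5338,-.0205,.192])-P);print('head in tool',h,pw(h))
f,*c=cam('scene');g,*ct=cam('top');print('top tcp px',proj(*ct,P))
z=lambda i,x,y,d:cv2.resize(i[y-d:y+d,x-d:x+d],(265,265),interpolation=cv2.INTER_CUBIC)
wf=w['frame']
im=np.vstack([np.hstack([z(f,329,190,25),z(g,335,200,40),z(wf,316,200,60)]),cv2.resize(wf,(795,497))[60:395]])
save('e.png',im)
E
```

```text
tcp in wrist px [316.64689778 215.94319782] [316.5539462  209.23363646] [316.75346516 223.63559455]
head in tool [ 0.0004688   0.00052376 -0.0244803 ] [317.68931141 228.38529808]
top tcp px [335.58622803 197.84849779]
```

View pics/e.png

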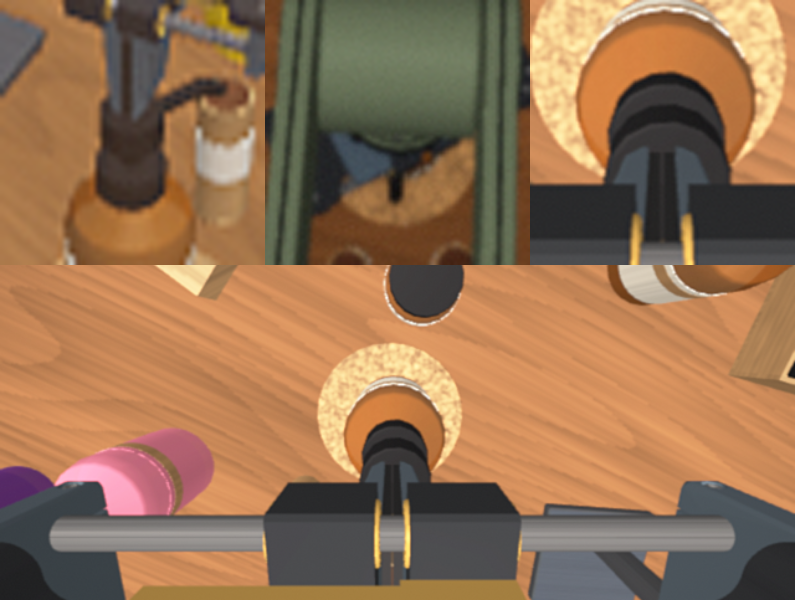

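```bash
python3 - <<'E'
from h import *
P,Q,s=tool();f,*c=cam('scene')
a=cv2.imread('pics/scene0.png').sum(2).astype(int);b=f.astype(int).sum(2)
for x in(336,337,338,339,340): print(x,'\n',a[174:198,x].tolist(),'\n',b[174:198,x].tolist())
E
```

```text
336 
 [364, 362, 371, 372, 363, 360, 374, 327, 220, 170, 158, 190, 325, 370, 352, 345, 358, 358, 352, 370, 366, 361, 362, 360] 
 [380, 379, 384, 382, 375, 369, 382, 336, 222, 169, 155, 191, 327, 384, 356, 352, 369, 362, 364, 373, 368, 368, 364, 363]
337 
 [364, 367, 364, 373, 372, 366, 380, 295, 165, 165, 134, 305, 376, 360, 354, 340, 343, 351, 348, 353, 358, 363, 360, 354] 
 [376, 375, 375, 378, 379, 375, 387, 301, 160, 161, 131, 314, 383, 365, 357, 340, 347, 357, 355, 358, 362, 365, 360, 364]
338 
 [348, 364, 360, 360, 377, 380, 320, 217, 169, 153, 198, 341, 385, 355, 351, 349, 332, 340, 350, 348, 351, 359, 357, 356] 
 [358, 363, 367, 372, 380, 387, 330, 220, 169, 146, 199, 345, 384, 363, 365, 358, 338, 344, 359, 353, 355, 363, 369, 362]
339 
 [341, 352, 362, 358, 370, 396, 310, 161, 158, 139, 324, 396, 379, 367, 358, 356, 346, 328, 338, 345, 340, 345, 356, 355] 
 [350, 363, 369, 367, 377, 403, 313, 156, 158, 137, 322, 406, 390, 371, 363, 362, 354, 335, 339, 347, 347, 351, 363, 364]
340 
 [347, 341, 361, 363, 373, 327, 231, 167, 166, 198, 347, 405, 391, 386, 370, 344, 346, 349, 338, 336, 343, 348, 330, 324] 
 [356, 350, 368, 370, 379, 337, 219, 169, 157, 199, 351, 404, 400, 389, 373, 349, 352, 353, 342, 346, 355, 356, 337, 327]
```

```bash
python3 - <<'E'
from h import *
P,Q,s=tool();w=imaging.camera('wrist');M=np.array(w['mount']);Kw=np.array(w['camera_matrix'])
def pw(p):
    q=np.linalg.inv(M)@np.append(p,1);q=Kw@q[:3];return (q[:2]/q[2]).round(1)
for x in(0,.008,.016):
    for z in(0,-.01,-.02,-.025): print(x,z,pw([x,0,z]),pw([x,.012,z]))
f,*c=cam('scene')
for x in(0,.008,.016):
    for z in(0,-.01,-.02,-.025): print(x,z,proj(*c,P+Q@np.array([x,0,z])).round(1),end=' ')
print()
for y in range(196,226,2): print(y,w['frame'][y,300:334:2].sum(1).tolist())
E
```

```text
0 0 [316.6 215.9] [334.1 215.9]
0 -0.01 [316.7 220.9] [335.  220.9]
0 -0.02 [316.8 226.5] [336.  226.4]
0 -0.025 [316.8 229.4] [336.6 229.4]
0.008 0 [316.7 204.8] [334.3 204.8]
0.008 -0.01 [316.7 209.3] [335.2 209.3]
0.008 -0.02 [316.8 214.3] [336.2 214.3]
0.008 -0.025 [316.8 217. ] [336.8 217. ]
0.016 0 [316.7 193.4] [334.5 193.4]
0.016 -0.01 [316.7 197.4] [335.4 197.4]
0.016 -0.02 [316.8 201.8] [336.5 201.8]
0.016 -0.025 [316.9 204.2] [337.  204.2]
0 0 [329.4 189.6] 0 -0.01 [329.4 187.2] 0 -0.02 [329.4 184.8] 0 -0.025 [329.5 183.6] 0.008 0 [328.3 191.4] 0.008 -0.01 [328.3 189. ] 0.008 -0.02 [328.3 186.7] 0.008 -0.025 [328.3 185.4] 0.016 0 [327.2 193.3] 0.016 -0.01 [327.2 190.9] 0.016 -0.02 [327.2 188.5] 0.016 -0.025 [327.2 187.3] 
196 [94, 94, 93, 93, 116, 155, 170, 181, 177, 173, 176, 175, 151, 114, 90, 79, 81]
198 [94, 95, 116, 167, 189, 179, 173, 172, 169, 164, 171, 168, 170, 170, 167, 145, 103]
200 [119, 168, 193, 180, 165, 167, 165, 168, 165, 168, 168, 167, 167, 164, 164, 167, 168]
202 [192, 183, 168, 165, 166, 167, 168, 167, 168, 167, 166, 164, 165, 164, 164, 161, 165]
204 [1
[... 283 characters left out ...]
 245, 238, 126, 103, 119, 143, 101, 107, 229, 242, 243, 248, 232, 172]
212 [247, 244, 242, 244, 234, 121, 110, 125, 142, 106, 108, 238, 244, 244, 245, 245, 200]
214 [245, 242, 241, 242, 232, 117, 107, 123, 139, 109, 110, 216, 243, 243, 242, 242, 230]
216 [244, 244, 242, 245, 229, 119, 106, 126, 143, 107, 110, 203, 245, 244, 242, 244, 242]
218 [241, 243, 242, 243, 224, 111, 108, 123, 139, 110, 111, 196, 244, 242, 241, 241, 245]
220 [245, 241, 242, 245, 217, 109, 107, 124, 140, 105, 108, 183, 245, 241, 243, 243, 245]
222 [233, 233, 240, 245, 214, 108, 107, 122, 140, 109, 106, 180, 247, 243, 234, 234, 234]
224 [131, 127, 212, 248, 211, 105, 112, 118, 130, 107, 108, 166, 248, 239, 142, 126, 134]
```

The spout has not moved a pixel, so the pump is still untouched. In both views the real fingertips sit about 20 mm behind the reported TCP. I'll keep going down under force watch.

Emit:
{"api": "play_rows", "payload": {
  "motion": [0,0,2,0,0,0,4,0,0,0,6,0,0,0,6,0]
}}

```text
time: 6.35
position: [0.533, -0.0202, 0.1613]
orientation: [0.973, 0.231, -0.0, -0.0]
wrist_force: [0.3, 0.1, -0.7]
width: 0.0005
grip_force: 0.0
```

Emit:
{"api": "play_rows", "payload": {
  "motion": [0,0,2,0,0,0,4,0,0,0,6,0,0,0,6,0]
}}

```text
time: 6.85
position: [0.5334, -0.0203, 0.156]
orientation: [0.973, 0.231, 0.0, 0.0]
wrist_force: [-1.2, 0.4, 5.3]
width: 0.0006
grip_force: 2.8
```

```bash
python3 - <<'E'
from h import *
P,Q,s=tool();f,*c=cam('scene');print(P,s['wrist_force'])
b=f.astype(int).sum(2)
for x in(337,339): print(b[176:196,x].tolist())
print(f[172:204,329].sum(1).tolist(),f[172:204,326].sum(1).tolist())
save('f.png',np.hstack([cv2.resize(f[160:220,300:360],(400,400),interpolation=2),cv2.resize(imaging.camera('wrist')['frame'][150:250,266:366],(400,400),interpolation=2)]))
E
```

```text
[ 0.53335184 -0.02026841  0.15603666] [-1.19628154  0.40631935  5.30457301]
[378, 382, 378, 374, 369, 387, 302, 160, 163, 138, 176, 321, 371, 341, 347, 362, 352, 353, 370, 364]
[371, 369, 372, 390, 395, 297, 149, 174, 144, 188, 341, 384, 363, 361, 351, 335, 343, 350, 346, 352]
[164, 164, 173, 241, 267, 263, 262, 260, 262, 259, 263, 261, 267, 263, 260, 262, 268, 254, 212, 151, 141, 145, 139, 149, 169, 185, 182, 173, 160, 149, 145, 139] [160, 177, 235, 249, 242, 220, 205, 207, 207, 208, 215, 216, 210, 213, 213, 214, 216, 197, 171, 149, 140, 145, 135, 156, 177, 181, 189, 167, 148, 142, 134, 127]
```

View pics/f.png

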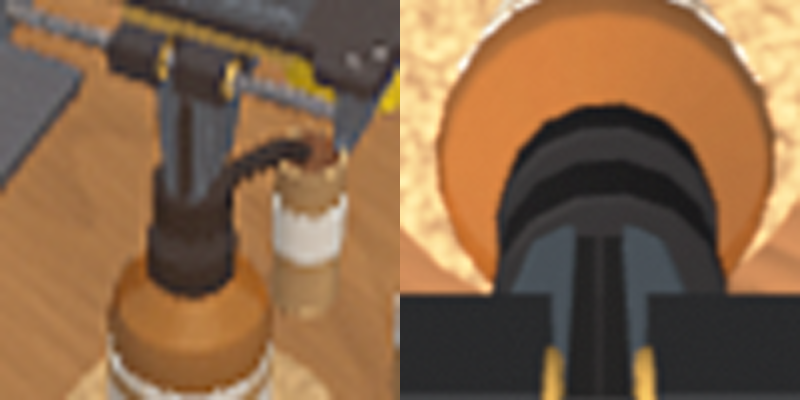

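Contact at last. The spout has dropped about 0.7 px and force is 5.3 N, consistent with about 3 mm of travel. Contact began at reported z≈0.159, so the stop should be near 0.143.

Emit:
{"api": "play_rows", "payload": {
  "motion": [0,0,3,0,0,0,6,0,0,0,8,0,0,0,10,0,0,0,11,0,0,0,11,0]
}}

```text
time: 7.7
position: [0.5335, -0.0203, 0.1459]
orientation: [0.973, 0.231, 0.001, 0.0]
wrist_force: [-1.9, -0.1, 9.7]
width: 0.0003
grip_force: 4.9
```

Emit:
{"api": "play_rows", "payload": {
  "motion": [0,0,2,0,0,0,3,0,0,0,4,0,0,0,5,0,0,0,5,0,0,0,5,0]
}}

```text
time: 8.45
position: [0.5346, -0.0204, 0.1448]
orientation: [0.973, 0.231, 0.003, 0.001]
wrist_force: [-6.5, 0.5, 28.8]
width: 0.0004
grip_force: 14.3
```

```bash
python3 - <<'E'
from h import *
P,Q,s=tool();f,*c=cam('scene');print(P,s['wrist_force'])
b=f.astype(int).sum(2)
for x in(337,339): print(b[176:196,x].tolist())
E
```

```text
[ 0.53457249 -0.02043392  0.14482812] [-6.52349727  0.52996483 28.81054127]
[341, 367, 387, 373, 366, 368, 378, 395, 342, 223, 174, 170, 128, 283, 360, 366, 354, 355, 360, 368]
[386, 313, 334, 386, 372, 364, 371, 330, 213, 170, 166, 130, 303, 376, 359, 337, 341, 348, 343, 354]
```

At the stop: 29 N, z stalled at 0.145, spout down 3+ px. Holding briefly, then releasing slowly.

Emit:
{"api": "play_rows", "payload": {
  "motion": [0,0,-1,0,0,0,-1,0,0,0,-2,0,0,0,-6,0,0,0,-11,0,0,0,-16,0,0,0,-22,0,0,0,-30,0,0,0,-50,0,0,0,-80,0,0,0,-110,0,0,0,-140,0,0,0,-140,0],
  "claw": 0
}}

```text
time: 10.12
position: [0.5342, -0.0203, 0.2813]
orientation: [0.973, 0.231, 0.002, 0.001]
wrist_force: [0.2, 0.4, -0.6]
width: 0.0911
grip_force: 0.0
```

```bash
python3 - <<'E'
from h import *
P,Q,s=tool();f,*c=cam('scene');print(P,Q.round(3).tolist(),s['wrist_force'],s['width'],s['time'],s['joints'].round(2))
b=f.astype(int).sum(2)
for x in(337,339): print(b[176:196,x].tolist())
# where are open fingertips? tip candidates
for z in(0,-.03):
  for y in(.045,-.045): print(proj(*c,P+Q@np.array([0,y,z])).round(1),end=' ')
ax=np.array([-.98,.188,0]); 
for sg in(1,-1):
  yaw=np.degrees(np.arctan2(*(Q.T@(sg*ax))[[1,0]])); print('spin so tool y || tag x:',yaw-90)
pg=np.array([-.936,-.353,0])
for sg in(1,-1): print('peg',np.degrees(np.arctan2(*(Q.T@(sg*pg))[[1,0]]))-90)
E
```

```text
[ 0.53420012 -0.02026852  0.28133463] [[0.893, 0.45, 0.004], [0.45, -0.893, -0.0], [0.004, 0.002, -1.0]] [ 0.15513956  0.42702002 -0.5713895 ] 0.09109931545403292 10.125 [-0.06  0.21  1.48 -0.    1.46  1.04]
[369, 373, 374, 372, 383, 300, 163, 165, 153, 184, 324, 374, 362, 350, 348, 358, 354, 362, 366, 370]
[369, 368, 382, 403, 313, 154, 173, 142, 187, 350, 393, 375, 361, 357, 349, 333, 339, 345, 347, 356]
[314.5 156.6] [344.7 165.9] [314.4 148.5] [345.1 157.7] spin so tool y || tag x: -232.3938407379439
spin so tool y || tag x: -52.39384073794388
peg -263.9168960362523
peg -83.9168960362523
```

The pump is back up, with the spout at the same pixels as at the start. Heights in reported z are about 31 mm below the true tip height. Now I'll hover over the green tag.

Emit:
{"api": "play_rows", "payload": {
  "motion": [20,-22,0,-6,50,-55,0,-15,80,-88,0,-24,110,-120,0,-33,140,-155,0,-42,161,-179,20,-52,161,-179,50,-52,161,-179,75,-52,161,-179,85,-52,161,-179,85,-52]
}}

```text
time: 11.42
position: [0.5957, 0.2117, 0.1932]
orientation: [0.773, 0.634, -0.001, -0.0]
wrist_force: [0.2, -0.3, 0.4]
width: 0.0913
grip_force: 0.0
```

```bash
python3 - <<'E'
from h import *
P,Q,s=tool();print(P,Q.round(3).tolist(),s['time'])
w=imaging.camera('wrist');f=w['frame'];M=np.array(w['mount']);Kw=np.array(w['camera_matrix'])
g=cv2.cvtColor(f,cv2.COLOR_RGB2HSV);m=cv2.inRange(g,(45,100,30),(85,255,255))
cs=sorted(cv2.findContours(m,0,1)[0],key=cv2.contourArea)[-3:]
for c in cs: print(cv2.contourArea(c),cv2.minAreaRect(c))
def pw(p):
    q=np.linalg.inv(M)@np.append(Q.T@(np.array(p)-P),1);q=Kw@q[:3];return (q[:2]/q[2]).round(1)
ya=np.array([.188,.98]);
for z in(.15,.12):
  for y in(-.0375,-.018,.018,.0375): print(z,y,pw([*(np.array([.597,.212])+ya*y),z]))
np.save('g.npy',f);save('h.png',np.vstack([cv2.resize(f[0:260],(800,325)),cv2.resize(f[130:235,200:500],(800,270),interpolation=2)]))
E
```

```text
[0.59573712 0.21174645 0.19323603] [[0.195, 0.981, -0.003], [0.981, -0.195, -0.001], [-0.001, -0.002, -1.0]] 11.425
648.0 ((316.0, 181.5), (8.0, 89.0), 0.0)
0.15 -0.0375 [318.7 241.5]
0.15 -0.018 [318.6 219.9]
0.15 0.018 [318.4 177.9]
0.15 0.0375 [318.2 153.8]
0.12 -0.0375 [318.4 228.5]
0.12 -0.018 [318.3 208.9]
0.12 0.018 [318.1 170.9]
0.12 0.0375 [318.  149.2]
```

View pics/h.png

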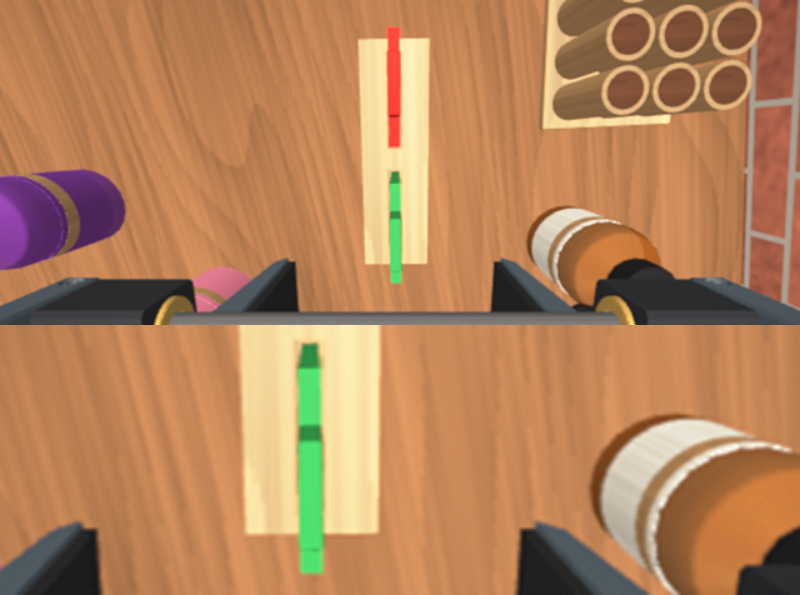

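The wrist view shows the green tag lying straight along the tool x axis, at columns 312–320 and centred between the fingers (237 and 395). The tab spans rows 175–217, which puts the tag about 3 mm further along tool x. The red tag is well clear. Descending and gripping.

Emit:
{"api": "play_rows", "payload": {
  "motion": [3,-0.5,25,0,3,-0.5,55,0,3,-0.5,80,0,3,-0.5,95,0,3,-0.5,103,0,3,-0.5,103,0]
}}

```text
time: 12.22
position: [0.5968, 0.2151, 0.0919]
orientation: [0.773, 0.634, 0.0, 0.0]
wrist_force: [-0.1, -0.7, 0.4]
width: 0.091
grip_force: 0.0
```

Emit:
{"api": "play_rows", "payload": {
  "motion": [0,0,0,0,0,0,0,0,0,0,0,0,0,0,0,0,0,0,0,0,0,0,0,0],
  "claw": 1,
  "newtons": 30
}}

```text
time: 12.98
position: [0.5964, 0.2151, 0.0915]
orientation: [0.773, 0.634, -0.0, 0.0]
wrist_force: [-0.4, 0.4, 0.8]
width: 0.0342
grip_force: 0.0
```

Emit:
{"api": "play_rows", "payload": {
  "motion": [0,0,0,0,0,0,0,0,0,0,0,0,0,0,0,0,0,0,0,0]
}}

```text
time: 13.6
position: [0.5965, 0.2151, 0.0915]
orientation: [0.773, 0.634, 0.0, 0.0]
wrist_force: [0.5, -0.0, -0.6]
width: 0.0079
grip_force: 30.0
```

Gripped at 7.9 mm, 30 N. Lifting straight up.

Emit:
{"api": "play_rows", "payload": {
  "motion": [0,0,-10,0,0,0,-25,0,0,0,-50,0,0,0,-85,0,0,0,-125,0,0,0,-165,0,0,0,-200,0,0,0,-215,0,0,0,-215,0]
}}

```text
time: 14.72
position: [0.5967, 0.2152, 0.3076]
orientation: [0.773, 0.634, 0.001, 0.0]
wrist_force: [0.2, -0.5, -1.2]
width: 0.0079
grip_force: 30.0
```

```bash
python3 - <<'E'
from h import *
P,Q,s=tool();f,*c=cam('scene');print(P,s['width'],s['grip_force'],s['joints'].round(2))
g=cv2.cvtColor(f,cv2.COLOR_RGB2HSV);m=cv2.inRange(g,(45,100,30),(85,255,255))
k=max(cv2.findContours(m,0,1)[0],key=cv2.contourArea);print('green px',cv2.boundingRect(k),cv2.contourArea(k),k.reshape(-1,2)[k.reshape(-1,2)[:,1].argmax()])
# expected: tab top at reported z+.031+.0295; bottom edge 140 below
top=P[2]+.031+.030-.0015
for zz,n in((top,'top'),(top-.052,'eye'),(top-.14,'bot')):
  print(n,[proj(*c,[*(P[:2]+np.array([.188,.98])*y),zz]).round(1).tolist() for y in(-.0375,0,.0375)])
# interior hole
cc,h=cv2.findContours(m,cv2.RETR_CCOMP,1)
for i,x in enumerate(cc):
  if h[0][i][3]>=0 and cv2.contourArea(x)>15: print('hole',cv2.contourArea(x),cv2.boundingRect(x),x.reshape(-1,2).mean(0))
# spin/shift for peg
u=np.array([.936,.353,0]) # ball->post
ball=np.array([.4324,-.2968,0])
print('spin',np.degrees(np.arctan2(*(Q.T@u)[[1,0]])),np.degrees(np.arctan2(*(Q.T@-u)[[1,0]])))
for d in(-.05,.04): print(d,shift([*(ball+d*u)[:2],P[2]]))
E
```

```text
[0.59670417 0.21516097 0.30756974] 0.007939927089576979 29.999453723430634 [ 0.33  0.37  1.18 -0.    1.59  0.52]
green px (362, 200, 22, 50) 532.0 [377 249]
top [[366.0, 190.1], [374.6, 200.4], [383.5, 211.2]]
eye [[364.6, 204.7], [372.9, 215.0], [381.5, 225.7]]
bot [[362.5, 227.5], [370.3, 237.7], [378.4, 248.2]]
hole 157.5 (363, 215, 16, 25) [370.18367347 227.24489796]
spin 58.08068993837706 -121.91931006162294
-0.05 [-560.3 -103.1   -1.2]
0.04 [-512.7  -26.7   -1.3]
```

The tag hangs where predicted: lower corner at (377,249) against (378,248). Now over to a spot 50 mm beyond the peg's ball, turned to face it.

Emit:
{"api": "play_rows", "payload": {
  "motion": [-20,-4,-5,-2,-55,-10,-5,-5,-105,-20,-5,-8,-160,-30,-5,-11,-215,-40,-5,-14,-270,-50,-5,-17,-325,-60,-5,-20,-380,-70,-5,-23,-435,-80,-5,-26,-485,-89,-5,-28,-525,-96,-3,-30,-550,-101,0,-32,-560,-103,0,-32,-560,-103,0,-32,-560,-103,0,-32]
}}

```text
time: 16.65
position: [0.3865, -0.3131, 0.3064]
orientation: [0.568, 0.823, 0.0, -0.0]
wrist_force: [-0.1, 0.9, -1.3]
width: 0.0079
grip_force: 30.0
```

```bash
cat > m.py <<'E'
from h import *
P,Q,s=tool();f,*c=cam('scene');ft,*ct=cam('top')
print(P,s['width'],s['grip_force'],s['time'],s['joints'].round(2))
u=np.array([.936,.353,0]);v=np.array([-.353,.936,0]);ball=np.array([.4324,-.2968,.1995])
for n,ff,cx in(('scene',f,c),('top',ft,ct)):
    g=cv2.cvtColor(ff,cv2.COLOR_RGB2HSV);m=cv2.inRange(g,(45,100,30),(85,255,255))
    cc,h=cv2.findContours(m,cv2.RETR_CCOMP,1)
    for i,x in enumerate(cc):
        if cv2.contourArea(x)>12: print(n,'hole' if h[0][i][3]>=0 else 'blob',cv2.contourArea(x),cv2.boundingRect(x),x.reshape(-1,2).mean(0).round(1))
    ez=P[2]+.0065
    print(' eye pred',proj(*cx,[*P[:2],ez]).round(1),'corners',[proj(*cx,[*(P+v*y)[:2],ez+z]).round(1).tolist() for y,z in((-.0375,-.088),(.0375,-.088),(-.0375,.022),(.0375,.022))])
print('angle of tool y vs peg deg',np.degrees(np.arctan2(Q[:2,1]@v[:2],Q[:2,1]@u[:2])))
print('along,lat,eye above ball',(P-ball)@u*1000,(P-ball)@v*1000,(P[2]+.0065-ball[2])*1000)
print('tool dirs u',(Q.T@u).round(3),'v',(Q.T@v).round(3))
E
python3 m.py
```

```text
[ 0.38649565 -0.313065    0.30639388] 0.007900259632420121 29.999477863311768 16.65 [-0.7   0.14  1.5   0.    1.5  -1.07]
scene blob 556.0 (295, 70, 22, 40) [306.4  88.9]
scene hole 155.0 (297, 87, 18, 16) [305.1  95. ]
scene hole 50.5 (301, 79, 10, 10) [305.7  83.3]
 eye pred [305.7  83. ] corners [[296.6, 102.4], [316.3, 109.5], [295.2, 73.5], [315.9, 80.5]]
top blob 103.0 (449, 258, 23, 10) [460.2 262.5]
 eye pred [474.3 258.6] corners [[477.4, 251.0], [447.4, 262.8], [494.4, 252.4], [460.8, 265.6]]
angle of tool y vs peg deg 0.12989634186156387
along,lat,eye above ball -48.70801265815958 0.9801926205578785 113.39387734285933
tool dirs u [-0.002  1.     0.   ] v [1.    0.002 0.001]
```

The observed eye (305.7,83.3) matches the prediction (305.7,83.0). Lowering to peg height in front of the ball and rechecking.

Emit:
{"api": "play_rows", "payload": {
  "motion": [0,0,20,0,0,0,50,0,0,0,80,0,0,0,100,0,0,0,111,0,0,0,113,0,0,0,113,0,0,0,113,0]
}}

```text
time: 17.75
position: [0.3866, -0.3144, 0.1944]
orientation: [0.568, 0.823, -0.0, 0.001]
wrist_force: [0.1, 0.1, -0.7]
width: 0.0078
grip_force: 30.0
```

```bash
cat >> m.py <<'E'
# ball px: steel-grey bright pixels near predicted
for n,ff,cx in(('scene',f,c),('top',ft,ct)):
    p=proj(*cx,ball);x,y=p.round().astype(int);print(n,'ball pred',p.round(1))
    w=ff[y-7:y+8,x-7:x+8].astype(int);sat=w.max(2)-w.min(2)
    yy,xx=np.nonzero((sat<35)&(w.sum(2)>330));print('grey mean',(xx.mean()+x-7).round(1),(yy.mean()+y-7).round(1),len(xx)) if len(xx) else print('none')
E
python3 m.py
```

```text
[ 0.38659627 -0.31437048  0.19441431] 0.007770420589575971 29.999390244483948 17.75 [-0.71  0.19  1.71 -0.    1.24 -1.07]
scene blob 292.5 (296, 100, 21, 37) [307.3 117.9]
 eye pred [306.3 111.7] corners [[297.6, 128.8], [316.4, 135.9], [296.3, 102.7], [316.0, 109.8]]
top blob 64.5 (439, 257, 18, 8) [447.7 260.3]
 eye pred [460.1 256.4] corners [[464.0, 249.8], [437.0, 260.4], [477.7, 250.9], [447.8, 262.7]]
angle of tool y vs peg deg 0.08530241491806526
along,lat,eye above ball -49.07467078105797 -0.2772507830938621 1.4143064232958469
tool dirs u [-0.001  1.     0.001] v [ 1.     0.001 -0.002]
scene ball pred [298.5 120.2]
grey mean 299.3 121.8 83
top ball pred [451.8 237.2]
none
```

Aligned: lateral -0.3 mm, height +1.4 mm. Threading along tool +y.

Emit:
{"api": "play_rows", "payload": {
  "motion": [1,10,1,0,1,22,1,0,1,34,1,0,1,42,1,0,1,48,1,0,1,54,1,0,1,58,1,0,1,58,1,0]
}}

```text
time: 18.85
position: [0.4402, -0.2925, 0.1925]
orientation: [0.568, 0.823, -0.0, 0.0]
wrist_force: [0.9, 0.1, 0.2]
width: 0.0078
grip_force: 30.0
```

Emit:
{"api": "play_rows", "payload": {
  "motion": [0,8,0,0,0,16,0,0,0,24,0,0,0,31,0,0,0,33,0,0,0,33,0,0]
}}

```text
time: 19.6
position: [0.4709, -0.2808, 0.1925]
orientation: [0.568, 0.823, -0.0, -0.0]
wrist_force: [-0.4, 0.1, -0.9]
width: 0.0077
grip_force: 30.0
```

```bash
python3 m.py; python3 - <<'E'
from h import *
f,*c=cam('scene')
print(bot.state()['wrist_force'])
for r in range(104,126): print(r,' '.join('G' if (p[1]>p[0]+25 and p[1]>p[2]+20) else ('s' if p.max()-p.min()<35 and p.sum()>330 else ('.' if p.sum()>260 else 'd')) for p in f[r,282:330].astype(int)))
E
```

```text
[ 0.47092673 -0.280804    0.19249279] 0.00770114364054004 29.999515414237976 19.6 [-0.56  0.27  1.61 -0.    1.26 -0.92]
scene blob 57.0 (282, 119, 9, 14) [284.8 125.2]
scene blob 188.0 (288, 116, 16, 37) [296.7 135.6]
 eye pred [292.  127.7] corners [[283.7, 144.6], [302.8, 152.2], [281.6, 118.5], [301.8, 126.1]]
top blob 70.5 (423, 222, 21, 8) [432.8 225.8]
 eye pred [444.4 221.1] corners [[449.5, 217.3], [422.7, 227.8], [461.5, 214.9], [431.9, 226.5]]
angle of tool y vs peg deg 0.09644576275598596
along,lat,eye above ball 41.70760345432189 1.3723242112668086 -0.5072070485367675
tool dirs u [-0.002  1.    -0.   ] v [1.    0.002 0.   ]
scene ball pred [298.5 120.2]
grey mean 296.6 122.9 14
top ball pred [451.8 237.2]
none
[ 0.61528206 -0.09283719 -0.66554139]
104 d d d d d d d d d d d . . d d d d d . . . . . . . . . . . . . . . . . . . . . . . . . . . . . .
105 d d d d d d d d d d . . . . d d d d . . . . . . . . . . . . . . . . . . . . . . . . . . . . . .
106 d d d d d d d d d d s s s . d d d . . . . . . . . . . . . . . . . . . . . . . . . . . . . . . .
107 d . d d d d d d d s s s . 
[... 1169 characters left out ...]

119 G G G d d d d d d d d d . G G d . s . . . . . . . . . . . . . . . . . . . . . . . . . . . . . .
120 G G G G d d d d d d d d . G G d . s . . . . . . . . . . . . . . . . . . . . . . . . . . . . . .
121 G G G G d d d d d d d d . d G d s s s . . . . . . . . . . . . . . . . . . . . . . . . . . . . .
122 G G G G d d d d d d d d . d G . s s . . . . . . . . . . . . . . . . . . . . . . . . . . . . . .
123 G G G G G G G G d d d d . d G G s . . . . . . . . . . . . . . . . . . . . . . . . . . . . . . .
124 G G G G G G G G G G d d . d G G G . . . . . . . . . . . . . . . . . . . . . . . . . . . . . . .
125 G G G G G G G . . . G G d d G G G G G . . . . . . . . . . . . . . . . . . . . . . . . . . . . .
```

The tag is at its predicted pixels with the ball showing on the far side (299,121), and there is no side force, so it is threaded. Lowering onto the peg.

Emit:
{"api": "play_rows", "payload": {
  "motion": [0,0,2,0,0,0,4,0,0,0,6,0,0,0,8,0,0,0,9,0,0,0,9,0]
}}

```text
time: 20.5
position: [0.4709, -0.2809, 0.1836]
orientation: [0.568, 0.823, -0.0, 0.0]
wrist_force: [0.3, -0.5, -0.4]
width: 0.0081
grip_force: 30.0
```

Emit:
{"api": "play_rows", "payload": {
  "motion": [0,0,1,0,0,0,1.5,0,0,0,1.5,0]
}}

```text
time: 20.88
position: [0.4711, -0.281, 0.1832]
orientation: [0.568, 0.823, -0.0, 0.001]
wrist_force: [-1.4, 0.5, 5.6]
width: 0.0083
grip_force: 30.0
```

The peg carries the tag (5.6 N). Opening partway so the fingers clear the post, then lifting straight up.

Emit:
{"api": "play_rows", "payload": {
  "motion": [0,0,-1,0,0,0,-1,0,0,0,-1,0,0,0,-1,0,0,0,-1,0,0,0,-1,0,0,0,-1,0],
  "claw": 0.65
}}

```text
time: 21.75
position: [0.4709, -0.2809, 0.1831]
orientation: [0.568, 0.823, -0.0, 0.0]
wrist_force: [0.6, 0.2, -0.6]
width: 0.0322
grip_force: 0.0
```

Emit:
{"api": "play_rows", "payload": {
  "motion": [0,0,-5,0,0,0,-12,0,0,0,-25,0,0,0,-50,0,0,0,-90,0,0,0,-120,0,0,0,-130,0,0,0,-130,0,0,0,-130,0,0,0,-130,0]
}}

```text
time: 23.0
position: [0.4705, -0.2806, 0.3118]
orientation: [0.568, 0.823, -0.0, -0.001]
wrist_force: [0.1, 0.5, 0.0]
width: 0.0318
grip_force: 0.0
```

```bash
python3 - <<'E'
from h import *
P,Q,s=tool();f,*c=cam('scene');ft,*ct=cam('top');print(P,s['width'],s['grip_force'],s['wrist_force'],s['time'])
u=np.array([.936,.353,0]);v=np.array([-.353,.936,0]);e=np.array([.4711,-.281,.1897])
for n,ff,cx in(('scene',f,c),('top',ft,ct)):
    g=cv2.cvtColor(ff,cv2.COLOR_RGB2HSV);m=cv2.inRange(g,(45,100,30),(85,255,255))
    cc,h=cv2.findContours(m,cv2.RETR_CCOMP,1)
    for i,x in enumerate(cc):
        if cv2.contourArea(x)>12: print(n,h[0][i][3]>=0,cv2.contourArea(x),cv2.boundingRect(x))
    print([proj(*cx,e+v*y+[0,0,z]).round(1).tolist() for y,z in((-.0375,-.088),(.0375,-.088),(-.0375,.022),(.0375,.022),(0,.052))])
# movement of the rest since start
a=cv2.imread('pics/scene0.png').astype(int).sum(2);b=f.astype(int).sum(2);d=((abs(a-b)>110)*255).astype('uint8')
for x in cv2.findContours(d,0,1)[0]:
    if cv2.contourArea(x)>15: print('diff',cv2.boundingRect(x))
for x in(337,339): print(b[176:192,x].tolist())
E
```

```text
[ 0.47048565 -0.28055635  0.31179388] 0.03178781687290108 0.0 [0.12349723 0.45235234 0.0010858 ] 23.0
scene False 325.0 (282, 116, 22, 39)
[[283.8, 146.7], [302.8, 154.3], [281.7, 120.8], [301.8, 128.4], [291.2, 117.0]]
top False 132.5 (422, 216, 36, 14)
[[448.7, 217.4], [422.1, 227.8], [460.4, 215.1], [431.1, 226.6], [449.0, 220.3]]
diff (358, 254, 18, 38)
diff (454, 144, 31, 26)
diff (448, 142, 9, 23)
diff (435, 141, 8, 11)
diff (421, 138, 31, 31)
diff (282, 118, 22, 37)
diff (280, 79, 12, 16)
diff (290, 69, 9, 20)
diff (260, 67, 28, 9)
diff (310, 58, 8, 16)
diff (272, 56, 13, 8)
diff (279, 41, 11, 18)
diff (312, 37, 15, 14)
diff (276, 28, 30, 13)
diff (272, 27, 8, 15)
diff (311, 22, 5, 12)
diff (281, 13, 30, 15)
diff (274, 9, 7, 10)
diff (453, 0, 37, 142)
diff (438, 0, 8, 49)
diff (396, 0, 44, 136)
diff (283, 0, 7, 7)
[367, 369, 372, 370, 377, 296, 167, 172, 134, 313, 374, 362, 357, 339, 340, 360]
[368, 363, 377, 399, 314, 155, 166, 129, 319, 395, 383, 366, 361, 352, 348, 332]
```

The tag hangs at its predicted pixels. Only the arm and the green tag changed in the scene, the pump is up and the gripper is clear. Handing in.

```bash
python3 -c "
from plant import finish_job
print(finish_job())"
```

```text
the job is handed in; nothing more can be done
None
```

I pressed the pump to its stop, held it and let it come fully up, then hung the green tag by its eye on the peg and released it; the last camera check showed nothing else moved, and the job is handed in (no verdict was returned).

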